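# Hang up the pail and hold the cover over the tasting board

### The arm

A 7-joint arm with a two-finger parallel gripper is mounted at the origin on a cart in front of the work surface, level with it; the furniture and walls round the work are solid. World frame = base frame: x ahead of the robot, y to its left, z up, the work surface at z = 0. Lengths are in m, angles in degrees, forces in N, time in s.
With the tool pointing down it reaches from about 0.4 to 0.925 m from the base axis. Payload 5.6 kg.
Tool frame: the origin (TCP) lies between the finger pads; the fingertips stand 22 mm ahead of it and the grasp point (between the pads) lies 3 mm ahead of it; z points along the fingers, y is the direction in which the jaws open and shut (so a half turn about z gives the same grasp; the last joint's range is limited). The gripper opens to 85 mm and grips with 20 to 120 N. Pads are 22 mm wide; open, the fingers measure 114 mm over their backs; the gripper's body (76 mm by 85 mm) begins 54 mm behind the grasp point. The pads swing forward as they close: fully open they stand 13 mm farther back than shut.
Start: joints at [-77.578, 26.786, -0.665, 91.828, 0.344, 61.387, -3.226], TCP at [0.167, 0.628, 0.253] pointing down, gripper open.
Joint ranges: [-144.91, 144.91], [-17.63, 115.5], [-89.93, 88.59], [15.96, 139.68], [-74.01, 254.01], [8.47, 105.57], [-167.45, 167.45]. Speed limits (degrees/s): [147.25, 147.25, 180, 180, 180, 180, 180].

### API

Orientations are given as [roll, pitch, yaw] about the fixed x, y, z axes, in that order (R = Rz(yaw) Ry(pitch) Rx(roll)).
In Python, from plant import arm gives the robot as it stands. The module is installed in compiled form; this text tells all that it offers.
- The arm moves only by the tool apply_moves, never from a script. Its argument "series" is a list of rows, each a list of 7 numbers: the turn, a rotation vector about the tool's x, y, z in degrees, then the shift along the tool's x, y, z in m, then the opening, from 0 (shut) to 1 (fully open). A call has 1 to 20 rows; each row is the pose to reach, as a shift and turn from the pose commanded when the call began, along the tool's axes at that moment; what a row does not reach only later rows make up. A row lasts 1/12 s, in which the tool goes at most 41.7 mm and 7.16 degrees, less where a joint would pass 70% of its speed; a pose out of reach is approached as far as the arm can. A call with a gripper value outside its range is refused whole. The fingers move at their own pace and stop on an object; "grip_force" is the grip in N (left out, the last holds). Time passes only in rows, so rows that repeat a pose let the fingers close. It gives the time, the measured TCP pose, the force and the opening at its end, in the units of the state.
- arm.state(): the state, without advancing time (a new reading comes with each control period).
- arm.capture(name): name is "side" or "top" or "wrist"; returns a dict with "image" (384x512x3 uint8, red, green, blue), "z_map" (384x512 float32, m along the optical axis (not along the pixel's ray), 0 where there is no reading), "mtx" (3x3 intrinsics, pixels), "k1" (the pictures are not rectified: a ray, as slopes to the right and down, at radius r is drawn at 1 + k1 r^2 times it, then the intrinsics apply), "rvec" (rotation vector, rad) and "tvec" (3), from world to camera coordinates, as OpenCV has them; the wrist camera has in their place "T_tool_cam" (4x4, takes a point from camera to tool coordinates, whose origin is the TCP and whose axes are the flange's). Camera axes: x right, y down, z forward; pixel columns grow to the right and rows downward; lengths in m; the calibration is good to about 2 mm. A picture is of the moment at which its call begins: read the wrist's pose just before it.
- arm.finish_job(): hands the job in, once; it reports no verdict.
The state is a dict: "time_s": time; "joint_pos": joint angles; "joint_velocities": joint speeds; "effort": joint torques, N m; "eef_pos": TCP position; "tcp_rot": TCP orientation; "contact_force": force on the tool from outside, world axes, zero at the start; "ft_torque": the same for the moment, N m; "finger_gap": opening from 0.0 (shut) to 1.0 (fully open).
Only numpy, scipy, OpenCV 4.12 (cv2) and the standard library are available. Lean on these libraries where they do the work, as an engineer would, in place of code of your own. Each camera call takes 0.05 s, during which the arm holds its last target.

### The job

Get the tasting board ready to be covered: hang the little pail that stands on it by its handle across both prongs of the two-pronged hook stand, and let go. Then take the domed cover by its knob, carry it over the jar, bell and bowl (lifted higher than the jar's top), and finish still holding it level over the board, centred on the marked ring, its rim about 15 mm above the board and touching neither board nor chocolates; do not put it down or let go. Leave the two chocolate cups on the board and all the other things on the counter where they are.

Things in the scene. Friction and masses are not known exactly. Their poses are not given: they have to be found in the camera images.
- board: Round oak tasting board, fixed, 170 mm across, 12 mm thick; origin at the centre of its underside, z up. The pail and the two chocolate cups stand on it. A thin dark ring 120 mm across, drawn round its centre, marks where the cover goes.
- board_seat (a point): Centre of the board's top face, 12 mm above the counter: the centre of the marked ring.
- cup_0: Brown fluted chocolate cup with cream filling, 37 mm across, 28 mm high, loose, on the board about 25 mm from its centre; origin at the centre of its underside, z up.
- cup_1: The second chocolate cup, like cup_0, beside it at the same distance from the board's centre.
- pail: Small empty steel pail, about 0.12 kg, 72 mm across at the rim (55 mm high), 46 mm at the foot; stands on the board off its centre, partly inside the ring. Origin at the centre of its underside, z up. Stiff fixed hoop handle: legs at y = -42 and +42 mm, level bar along y at z = 105 mm, 6 mm thick, with a dark wooden sleeve 12 mm thick, 28 mm long round its middle. 47 mm free between rim and bar.
- pail_grip (a point): Middle of the pail's handle bar, on the axis of the wooden sleeve, 105 mm above the pail's underside: pinch the sleeve here from above, fingers closing along the pail's x axis.
- hook_stand: Fixed stand: dark wooden base 12 mm thick (x = -135 to 35 mm, 120 mm wide), post at the origin, and two level steel prongs 7 mm thick at y = -26 and +26 mm, axes 158 mm above the counter, running 115 mm from the post along the stand's -x, then turned up; tips end at x = -129 mm, 176 mm above the counter. Nothing above the prongs. Origin at the post's foot on the counter, z up.
- hook_seat (a point): Where the middle of the handle bar lies when the pail hangs well: midway between the prongs, 80 mm from the post along the stand's -x, 164.5 mm up; axes as the stand's. The bar must lie along the stand's y and come in over the tips, moving along the stand's +x, prongs passing between the pail's rim and bar; fingers up to 30 mm wide fit between the prongs.
- cover: Domed aluminium cover, open below, about 0.22 kg, 124 mm across at the rim (117 inside), 66 mm high without the knob, 102 mm with it, 61 mm high inside; stands on the counter at the robot's left. Origin at the centre of its rim plane (underside), z up. On top a dark wooden knob 28 mm across, from z = 73 to 102 mm.
- cover_knob (a point): Grip point on the axis of the cover's knob, 90 mm above the rim plane; any yaw serves. Fingertips reaching 19 mm below it stay 5 mm clear of the dome's top.
- jar: Glass jar of cacao nibs with a cork lid, 65 mm across, 110 mm high, loose; one of three things in a row between cover and board. Origin at the centre of its underside.
- bell: Counter bell, 80 mm across, 60 mm high, loose, in the same row. Origin at the centre of its underside.
- bowl: Small oval bowl of cacao beans, 85 x 63 x 43 mm, loose, in the same row. Origin at the centre of its underside.
- scoop: Steel sweet scoop with wooden handle, 138 mm long, lying near the front edge; not to be touched. Origin at its middle, on the counter.
- brush: Wooden crumb brush, 131 mm long, lying near the front edge on the right; not to be touched. Origin at its middle, on the counter.
Things that resemble listed ones, but are neither listed nor needed, are in the scene too. Leave any green look-alike of the bell alone.

How it is judged (in metres and radians):
On the way, in this order (a step that is already met when the one before it is completed fails the run):
1. the pail hangs by its handle on both prongs of the hook stand, let go by the gripper (x of pail_grip in the frame of hook_seat between -0.035 and 0.035 m and y of pail_grip in the frame of hook_seat between -0.018 and 0.018 m and z of pail_grip in the frame of hook_seat between -0.006 and 0.008 m and angle between pail's own z axis and vertical below 0.25 rad and contact force between pail and hook_stand above 0.2 N and contact force between pail and the arm below 0.1 N and contact force between pail and the fingers below 0.1 N), for 0.3 s.
2. the cover is carried higher than the jar's top (rim more than 110 mm above the counter) (height (world z) of cover above 0.11 m), for 0.1 s.
At the end, for the whole second after the job is handed in: Pail at rest on both prongs, let go, bar within 35 mm along, 18 mm across, 8 mm in height of hook_seat. Cover held by the gripper alone, still, level (0.1 rad), centred on the board within 10 mm, rim 4 to 28 mm above it. Both chocolate cups upright within 45 mm of the board's centre (all of step 1 and linear speed of pail below 0.05 m/s and horizontal distance between cover and board_seat below 0.01 m and z of cover in the frame of board_seat between 0.004 and 0.028 m and angle between cover's own z axis and vertical below 0.1 rad and linear speed of cover below 0.02 m/s and contact force between cover and the fingers above 0.5 N and contact force between cover and board below 0.05 N and contact force between cover and cup_0 below 0.05 N and contact force between cover and cup_1 below 0.05 N and contact force between cover and hook_stand below 0.05 N and contact force between cover and pail below 0.05 N and contact force between cover and jar below 0.05 N and contact force between cover and bell below 0.05 N and contact force between cover and bowl below 0.05 N and horizontal distance between each of cup_0, cup_1 and board_seat below 0.045 m and angle between each of cup_0, cup_1's own z axis and vertical below 0.2 rad); the arm keeps its last pose, push and grip.
It fails at once if a chocolate cup on the board is pushed more than 12 mm or tipped (distance of any of cup_0, cup_1 from where it was at the start of the episode above 0.012 m or angle between any of cup_0, cup_1's own z axis and vertical above 0.35 rad).
It fails at once if the cover touches the board or a chocolate on it (contact force between cover and board above 0.3 N or contact force between cover and cup_0 above 0.3 N or contact force between cover and cup_1 above 0.3 N).
It fails at once if the jar, bell, bowl, scoop or brush is pushed more than 20 mm or tipped (distance of any of jar, bell, bowl, scoop, brush from where it was at the start of the episode above 0.02 m or angle between any of jar, bell, bowl's own z axis and vertical above 0.4 rad).
It also fails if it takes over 72 s, if anything falls off the work surface, if the arm or the gripper's body presses on something with over 40 N, if the wrist force passes 120 N, or if a joint passes its speed limit or range.

## Working session

There is one attempt and no reset: what is moved stays moved. The work goes in short steps, Python scripts to look and compute and a tool call to move; the robot and the scene stay as the last step left them, time stands still between calls to the robot, and variables do not carry over. Pictures are saved under pics/ and viewed, and the job is handed in when it is done.

Besides the shell and the picture viewer there is one more tool, called as name([rows], argument=value, ...), one row to a line, values as JSON. apply_moves: Moves the arm, as the interface text tells. Its arguments: {"type":"object","properties":{"series":{"type":"array","items":{"type":"array","items":{"type":"number"}}},"grip_force":{"type":"number"}},"required":["series"]}

```bash
mkdir -p pics
cat > h.py <<'E'
import numpy as np, cv2
from plant import arm
from scipy.spatial.transform import Rotation as R
def cap(n,fn=None):
    s=arm.state(); c=arm.capture(n)
    if n=='wrist':
        T=np.eye(4);T[:3,:3]=R.from_euler('xyz',s['tcp_rot'],degrees=True).as_matrix();T[:3,3]=s['eef_pos']
        W=T@np.array(c['T_tool_cam'])
    else:
        Rm=cv2.Rodrigues(np.array(c['rvec'],float))[0];W=np.eye(4);W[:3,:3]=Rm.T;W[:3,3]=-Rm.T@np.array(c['tvec']).ravel()
    c['W']=W
    if fn: cv2.imwrite('pics/'+fn+'.png',c['image'][:,:,::-1])
    np.savez('%s.npz'%(fn or n),**{k:np.array(v) for k,v in c.items()})
    return c
def slopes(c,uv):
    K=np.array(c['mtx'],float);uv=np.atleast_2d(np.array(uv,float))
    d=(uv-[K[0,2],K[1,2]])/[K[0,0],K[1,1]]
    p=d.copy()
    for _ in range(20): p=d/(1+float(c['k1'])*(p**2).sum(1,keepdims=True))
    return p
def onplane(c,uv,z):
    p=slopes(c,uv);r=np.c_[p,np.ones(len(p))]@c['W'][:3,:3].T;o=c['W'][:3,3]
    return o+r*((z-o[2])/r[:,2])[:,None]
def cloud(c):
    h,w=c['z_map'].shape;v,u=np.mgrid[:h,:w]
    p=slopes(c,np.c_[u.ravel(),v.ravel()]);z=c['z_map'].reshape(-1,1)
    P=np.c_[p*z,z]@c['W'][:3,:3].T+c['W'][:3,3]
    P[z[:,0]==0]=np.nan
    return P.reshape(h,w,3)
def load(n): return dict(np.load('%s.npz'%n))
def st():
    s=arm.state(); print({k:np.round(s[k],4) for k in('time_s','eef_pos','tcp_rot','contact_force','finger_gap','joint_pos')})
E
python3 - <<'E'
from h import *
st()
for n in('top','side','wrist'):
    c=cap(n,n+'0'); print(n,c['W'].round(3).tolist(),c['mtx'],c['k1'])
E
```

```text
{'time_s': np.float64(0.0), 'eef_pos': array([0.1669, 0.6277, 0.2524]), 'tcp_rot': array([-1.799009e+02,  8.000000e-03,  1.651145e+02]), 'contact_force': array([-0.5961,  0.1152,  1.223 ]), 'finger_gap': np.float64(1.0004), 'joint_pos': array([-77.581 ,  26.8341,  -0.6636,  91.8819,   0.3443,  61.3854,
        -3.2241])}
top [[-0.019, -0.999, 0.051, 0.469], [-1.0, 0.019, -0.007, -0.025], [0.006, -0.051, -0.999, 1.015], [0.0, 0.0, 0.0, 1.0]] [[371.1569529    0.         259.31075977]
 [  0.         371.1569529  193.44335156]
 [  0.           0.           1.        ]] -0.015943975967477788
side [[-0.962, -0.17, 0.212, 0.314], [-0.271, 0.551, -0.789, 0.728], [0.017, -0.817, -0.576, 0.691], [0.0, 0.0, 0.0, 1.0]] [[349.39722422   0.         253.89408508]
 [  0.         349.39722422 191.3557479 ]
 [  0.           0.           1.        ]] -0.10999638220543699
wrist [[0.258, 0.914, 0.312, 0.086], [0.966, -0.244, -0.085, 0.65], [-0.001, 0.324, -0.946, 0.371], [0.0, 0.0, 0.0, 1.0]] [[301.81657002   0.         254.73926651]
 [  0.         301.81657002 193.96495755]
 [  0.           0.           1.        ]] -0.02708659437718388
```

View pics/top0.png

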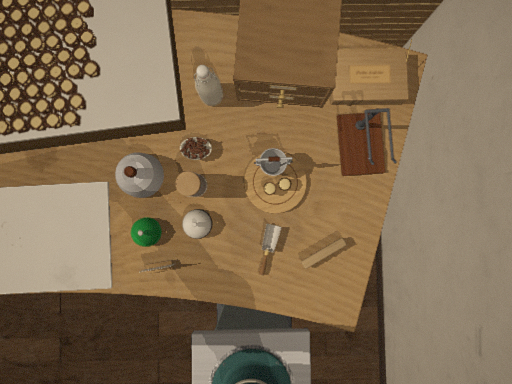

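View pics/side0.png

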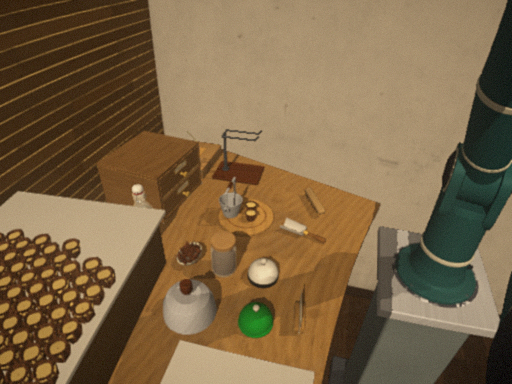

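View pics/wrist0.png

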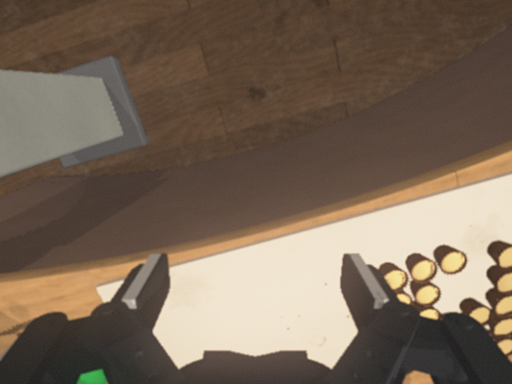

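Run:
```python
from h import *
a=cv2.imread('pics/top0.png')
def z(im,x0,x1,y0,y1,f): return cv2.resize(im[y0:y1,x0:x1],None,fx=f,fy=f,interpolation=cv2.INTER_CUBIC)
cv2.imwrite('pics/t_zoom.png',z(a,235,405,90,215,4.5))
b=cv2.imread('pics/side0.png')
cv2.imwrite('pics/s_zoom.png',z(b,180,300,110,240,4.5))
```

```text
(no output)
```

View pics/t_zoom.png

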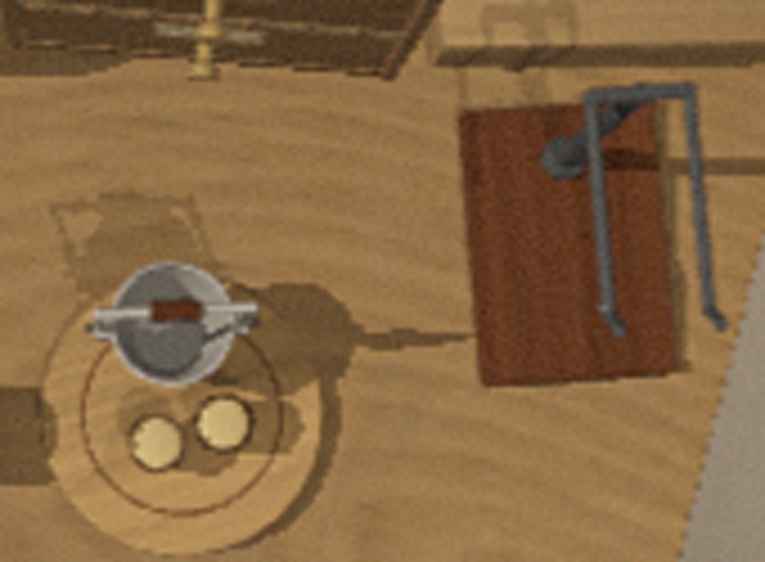

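View pics/s_zoom.png

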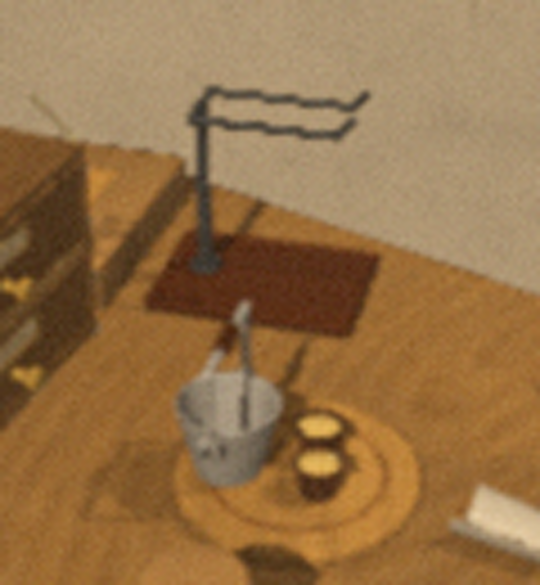

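Run:
```python
from h import *
c=load('top0'); z=lambda x,y:[x/4.5+235-.4,y/4.5+90-.4]
f=lambda n,uv,h: print(n,onplane(c,uv,h).round(4).tolist())
f('bar ends+mid',[z(93,318),z(258,308),z(177,311)],.117)
f('prongL',[z(593,105),z(607,305)],.158)
f('prongR',[z(691,98),z(708,305)],.158)
f('tips',[z(618,330),z(720,325)],.176)
f('post foot',[z(565,160)],.012)
f('base',[z(458,112),z(657,103),z(677,374),z(484,385)],.012)
f('cups',[z(157,443),z(224,424)],.04)
# ellipse board, ring: board outline colour vs depth
P=cloud(c)
m=(abs(P[...,2]-.012)<.004)
import itertools
im=c['image'];hsv=cv2.cvtColor(im,cv2.COLOR_RGB2HSV)
print('board zs', P[190:205,252:300,2].mean())
# knob & cover
for n,(x0,x1,y0,y1),(a,b) in [('knob',(100,180,140,210),(.085,.12)),('cover',(100,180,140,210),(.02,.12)),('jar',(165,215,160,205),(.09,.13)),('bell',(175,220,200,245),(.01,.08)),('bowl',(170,220,130,168),(.02,.06)),('bar',(250,300,140,175),(.105,.13)),('sleeve',(265,282,150,168),(.11,.13)),('prongs',(355,400,90,170),(.145,.19)),('pailrim',(250,300,140,180),(.055,.075))]:
    Q=P[y0:y1,x0:x1].reshape(-1,3);k=(Q[:,2]>a)&(Q[:,2]<b);Q=Q[k]
    if len(Q): print(n,len(Q),Q.min(0).round(3),Q.max(0).round(3),((Q.min(0)+Q.max(0))/2).round(4),Q[:,2].mean().round(4))
```

```text
bar ends+mid [[0.5961, -0.0231, 0.117], [0.5999, -0.1125, 0.117], [0.5991, -0.0686, 0.117]]
prongL [[0.6973, -0.286, 0.158], [0.5922, -0.2895, 0.158]]
prongR [[0.7002, -0.3375, 0.158], [0.5913, -0.3421, 0.158]]
tips [[0.5768, -0.2891, 0.176], [0.5784, -0.3412, 0.176]]
post foot [[0.7025, -0.312, 0.012]]
base [[0.7332, -0.2476, 0.012], [0.7368, -0.3697, 0.012], [0.5705, -0.3756, 0.012], [0.5659, -0.2582, 0.012]]
cups [[0.5327, -0.059, 0.04], [0.5431, -0.0984, 0.04]]
board zs nan
knob 167 [0.523 0.164 0.085] [0.59  0.303 0.112] [0.5566 0.2337 0.0984] 0.1027
cover 1788 [0.486 0.164 0.02 ] [0.636 0.396 0.112] [0.5611 0.2798 0.0658] 0.0579
jar 494 [0.515 0.113 0.094] [0.574 0.172 0.115] [0.5445 0.1429 0.1046] 0.1086
bell 645 [0.404 0.099 0.011] [0.479 0.173 0.062] [0.4415 0.136  0.0362] 0.0379
bowl 486 [0.615 0.095 0.02 ] [0.675 0.179 0.044] [0.6454 0.1372 0.0319] 0.0289
bar 125 [ 0.593 -0.113  0.107] [ 0.605 -0.025  0.124] [ 0.5992 -0.0688  0.1154] 0.1195
sleeve 70 [ 0.593 -0.086  0.113] [ 0.605 -0.047  0.124] [ 0.5992 -0.0663  0.1188] 0.1205
prongs 414 [ 0.575 -0.346  0.146] [ 0.709 -0.282  0.176] [ 0.6418 -0.3141  0.161 ] 0.161
pailrim 192 [ 0.564 -0.118  0.055] [ 0.635 -0.02   0.072] [ 0.5995 -0.0687  0.0637] 0.0639
```

```bash
cat >> h.py <<'E'
def plan(*tg):
    "targets (x,y,z,yaw) -> rows from current pose"
    s=arm.state();A=R.from_euler('xyz',s['tcp_rot'],degrees=True);p=np.array(s['eef_pos'])
    for t in tg:
        B=R.from_euler('xyz',[180,0,t[3]],degrees=True)
        print(t,'turn',(A.inv()*B).as_rotvec(degrees=True).round(1).tolist(),'shift',A.inv().apply(np.array(t[:3])-p).round(4).tolist())
E
python3 - <<'E'
from h import *
plan((.30,.44,.26,145),(.42,.22,.26,118),(.58,-.04,.26,92.3),(.592,-.069,.22,92.3))
E
```

```text
(0.3, 0.44, 0.26, 145) turn [-0.1, 0.0, 20.1] shift [-0.1768, -0.1473, -0.0072]
(0.42, 0.22, 0.26, 118) turn [-0.1, 0.0, 47.1] shift [-0.3493, -0.3291, -0.007]
(0.58, -0.04, 0.26, 92.3) turn [-0.1, 0.1, 72.8] shift [-0.5708, -0.5392, -0.0067]
(0.592, -0.069, 0.22, 92.3) turn [-0.1, 0.1, 72.8] shift [-0.5898, -0.5641, 0.0334]
```

apply_moves([
  [0,0,3,-0.03,-0.025,-0.002,1],
  [0,0,8,-0.07,-0.058,-0.004,1],
  [0,0,14,-0.12,-0.1,-0.006,1],
  [0,0,20,-0.177,-0.147,-0.007,0.8],
  [0,0,20,-0.177,-0.147,-0.007,0.7],
  [0,0,47,-0.35,-0.33,-0.007,0.6],
  [0,0,47,-0.35,-0.33,-0.007,0.6],
  [0,0,47,-0.35,-0.33,-0.007,0.6],
  [0,0,47,-0.35,-0.33,-0.007,0.6],
  [0,0,47,-0.35,-0.33,-0.007,0.6],
  [0,0,47,-0.35,-0.33,-0.007,0.6],
  [0,0,47,-0.35,-0.33,-0.007,0.6],
  [0,0,73,-0.571,-0.539,-0.007,0.6],
  [0,0,73,-0.571,-0.539,-0.007,0.6],
  [0,0,73,-0.571,-0.539,-0.007,0.6],
  [0,0,73,-0.571,-0.539,-0.007,0.6],
  [0,0,73,-0.571,-0.539,-0.007,0.6],
  [0,0,73,-0.571,-0.539,-0.007,0.6],
  [0,0,73,-0.571,-0.539,-0.007,0.6],
  [0,0,73,-0.571,-0.539,-0.007,0.6],
])

```text
time_s: 1.82
eef_pos: [0.5822, -0.0463, 0.2605]
tcp_rot: [179.9, 0.2, 91.7]
contact_force: [-0.3, -0.6, -0.2]
finger_gap: 0.601
```

Run:
```python
from h import *
st(); c=cap('wrist','wrist1'); P=cloud(c)
plan((.599,-.069,.2,92.3),(.599,-.069,.12,92.3))
```

```text
{'time_s': np.float64(1.8167), 'eef_pos': array([ 0.5822, -0.0463,  0.2605]), 'tcp_rot': array([179.8934,   0.2351,  91.6996]), 'contact_force': array([-0.3086, -0.6257, -0.2097]), 'finger_gap': np.float64(0.6014), 'joint_pos': array([-24.35  ,  21.4907,  32.6003, 102.791 , -13.0055,  59.3741,
        14.7886])}
(0.599, -0.069, 0.2, 92.3) turn [0.1, 0.2, -0.6] shift [-0.0231, 0.0161, 0.0605]
(0.599, -0.069, 0.12, 92.3) turn [0.1, 0.2, -0.6] shift [-0.0227, 0.016, 0.1405]
```

View pics/wrist1.png

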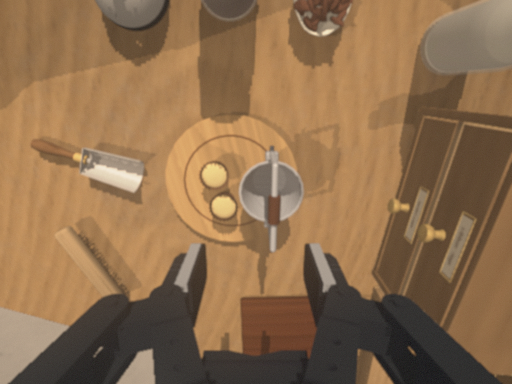

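Run:
```python
from h import *
for n in('wrist1','top0'):
    c=load(n);im=c['image'];hsv=cv2.cvtColor(im,cv2.COLOR_RGB2HSV)
    # sleeve: dark red-brown near predicted
    P=cloud(c); Z=P[...,2]; X=P[...,0];Y=P[...,1]
    m=(Z>.108)&(Z<.13)&(abs(X-.599)<.03)&(abs(Y+.069)<.06)
    red=m&(hsv[...,1]>110); v,u=np.nonzero(red); 
    r=onplane(c,[[u.mean(),v.mean()]],.117)
    v2,u2=np.nonzero(m); q=onplane(c,np.c_[u2,v2],.117); pf=np.polyfit(q[:,1],q[:,0],1)
    print(n,'sleeve',r.round(4),red.sum(),'bar yaw',np.degrees(np.arctan(-pf[0])).round(2),'bar y mid',(q[:,1].min()+q[:,1].max())/2, 'x at',np.polyval(pf,-.069))
    # cups: cream
    cr=(hsv[...,2]>150)&(hsv[...,1]<150)&(Z>.03)&(Z<.05)&(abs(X-.54)<.05)&(abs(Y+.075)<.06)
    k,l,s,ce=cv2.connectedComponentsWithStats(cr.astype(np.uint8))
    for i in range(1,k):
        if s[i,4]>30: print(' cup',onplane(c,[ce[i]],.04).round(4),s[i,4])
    # board outline : depth 12mm +- with top height
    b=(abs(Z-.012)<.004)&(np.hypot(X-.54,Y+.075)<.11)
    b=cv2.morphologyEx(b.astype(np.uint8),cv2.MORPH_OPEN,np.ones((3,3)))
    cs,_=cv2.findContours(b,cv2.RETR_EXTERNAL,cv2.CHAIN_APPROX_NONE)
    g=max(cs,key=cv2.contourArea)[:,0]; q=onplane(c,g,.012)[:,:2]
    for _ in range(5):
        A=np.c_[2*q,np.ones(len(q))];s=np.linalg.lstsq(A,(q**2).sum(1),rcond=None)[0];rr=np.sqrt(s[2]+s[0]**2+s[1]**2)
        e=abs(np.hypot(*(q-s[:2]).T)-rr);q=q[e<max(.003,np.median(e)*2)]
    print(' board',s[:2].round(4),'r',rr.round(4),len(q))
```

```text
wrist1 sleeve [[ 0.6007 -0.0684  0.117 ]] 266 bar yaw 1.39 bar y mid -0.06661218872412997 x at 0.6003475390875108
 cup [[ 0.5347 -0.0568  0.04  ]] 539
 cup [[ 0.5458 -0.0963  0.04  ]] 445
 cup [[ 0.5827 -0.0877  0.04  ]] 113
 board [ 0.5527 -0.0736] r 0.0827 271
top0 sleeve [[ 0.5996 -0.0682  0.117 ]] 42 bar yaw 1.71 bar y mid -0.06879821258056068 x at 0.5991755826050955
 cup [[ 0.5437 -0.0979  0.04  ]] 89
 cup [[ 0.5327 -0.0586  0.04  ]] 88
 board [ 0.5506 -0.0749] r 0.0821 108
```

apply_moves([
  [0,0,0,-0.0225,0.0172,0.02,0.6],
  [0,0,0,-0.0225,0.0172,0.06,0.6],
  [0,0,0,-0.0225,0.0172,0.09,0.6],
  [0,0,0,-0.0225,0.0172,0.11,0.6],
  [0,0,0,-0.0225,0.0172,0.125,0.6],
  [0,0,0,-0.0225,0.0172,0.135,0.6],
  [0,0,0,-0.0225,0.0172,0.1405,0.6],
  [0,0,0,-0.0225,0.0172,0.1405,0.6],
  [0,0,0,-0.0225,0.0172,0.1405,0.6],
])

```text
time_s: 2.62
eef_pos: [0.5988, -0.061, 0.1204]
tcp_rot: [179.9, -0.0, 92.1]
contact_force: [-0.8, 0.5, 0.3]
finger_gap: 0.599
```

Run:
```python
from h import *
st(); c=cap('wrist','wrist2');cap('side','side2')
a=cv2.imread('pics/side2.png');w=cv2.imread('pics/wrist2.png')
z=cv2.resize(a[110:260,150:320],(435,384),interpolation=cv2.INTER_CUBIC)
cv2.imwrite('pics/v2.png',cv2.resize(np.hstack([cv2.resize(w,(400,300)),cv2.resize(z,(400,353))[:300]]),(800,300)))
```

```text
{'time_s': np.float64(2.6167), 'eef_pos': array([ 0.5988, -0.061 ,  0.1204]), 'tcp_rot': array([ 1.799498e+02, -5.400000e-03,  9.212870e+01]), 'contact_force': array([-0.846 ,  0.5326,  0.3027]), 'finger_gap': np.float64(0.5995), 'joint_pos': array([-18.2043,  33.514 ,  27.82  , 105.8542, -21.1101,  45.7274,
        22.7421])}
```

View pics/v2.png

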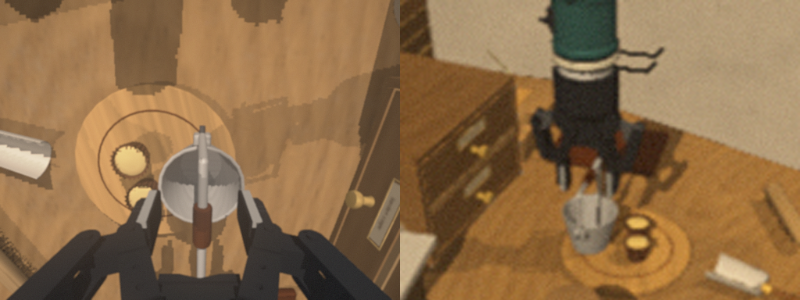

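apply_moves([
  [0,0,0,-0.0077,0.0014,0.0005,0.6],
  [0,0,0,-0.0077,0.0014,0.0005,0.6],
  [0,0,0,-0.0077,0.0014,0.0005,0.3],
  [0,0,0,-0.0077,0.0014,0.0005,0],
  [0,0,0,-0.0077,0.0014,0.0005,0],
  [0,0,0,-0.0077,0.0014,0.0005,0],
  [0,0,0,-0.0077,0.0014,0.0005,0],
  [0,0,0,-0.0077,0.0014,0.0005,0],
  [0,0,0,-0.0077,0.0014,0.0005,0],
  [0,0,0,-0.0077,0.0014,0.0005,0],
], grip_force=50)

```text
time_s: 3.55
eef_pos: [0.6003, -0.0688, 0.1195]
tcp_rot: [180.0, -0.0, 92.1]
contact_force: [-0.7, 0.2, 2.2]
finger_gap: 0.124
```

Run:
```python
from h import *
st(); 
plan((.599,-.069,.2,92.2),(.50,-.15,.2,92.2),(.49,-.25,.2,92.2),(.50,-.321,.2,92.2))
```

```text
{'time_s': np.float64(3.55), 'eef_pos': array([ 0.6003, -0.0688,  0.1195]), 'tcp_rot': array([ 1.799732e+02, -4.400000e-03,  9.211760e+01]), 'contact_force': array([-0.7444,  0.2047,  2.1948]), 'finger_gap': np.float64(0.1239), 'joint_pos': array([-17.3928,  33.7942,  27.7854, 105.5213, -21.2038,  45.8288,
        23.4928])}
(0.599, -0.069, 0.2, 92.2) turn [0.0, -0.0, -0.1] shift [-0.0001, -0.0012, -0.0805]
(0.5, -0.15, 0.2, 92.2) turn [0.0, -0.0, -0.1] shift [-0.0774, -0.1031, -0.0806]
(0.49, -0.25, 0.2, 92.2) turn [0.0, -0.0, -0.1] shift [-0.177, -0.1168, -0.0806]
(0.5, -0.321, 0.2, 92.2) turn [0.0, -0.0, -0.1] shift [-0.2483, -0.1095, -0.0806]
```

apply_moves([
  [0,0,0,0,0,-0.01,0],
  [0,0,0,0,0,-0.025,0],
  [0,0,0,0,0,-0.045,0],
  [0,0,0,0,0,-0.065,0],
  [0,0,0,0,0,-0.075,0],
  [0,0,0,0,0,-0.075,0],
  [0,0,0,-0.015,-0.02,-0.075,0],
  [0,0,0,-0.035,-0.046,-0.075,0],
  [0,0,0,-0.055,-0.073,-0.075,0],
  [0,0,0,-0.077,-0.103,-0.075,0],
  [0,0,0,-0.1,-0.112,-0.075,0],
  [0,0,0,-0.125,-0.117,-0.075,0],
  [0,0,0,-0.15,-0.117,-0.075,0],
  [0,0,0,-0.177,-0.117,-0.075,0],
  [0,0,0,-0.2,-0.115,-0.075,0],
  [0,0,0,-0.22,-0.112,-0.075,0],
  [0,0,0,-0.24,-0.11,-0.075,0],
  [0,0,0,-0.248,-0.11,-0.075,0],
  [0,0,0,-0.248,-0.11,-0.075,0],
  [0,0,0,-0.248,-0.11,-0.075,0],
])

```text
time_s: 5.22
eef_pos: [0.4986, -0.32, 0.1933]
tcp_rot: [-179.9, -0.1, 92.1]
contact_force: [-0.8, 1.6, -2.4]
finger_gap: 0.118
```

Run:
```python
from h import *
st(); c=cap('top','top3');cap('side','side3');cap('wrist','wrist3')
a=cv2.imread('pics/side3.png')[90:240,170:340];w=cv2.imread('pics/top3.png')[80:230,235:405]
cv2.imwrite('pics/v3.png',cv2.resize(np.hstack([a,w]),(800,353),interpolation=cv2.INTER_CUBIC))
```

```text
{'time_s': np.float64(5.2167), 'eef_pos': array([ 0.4986, -0.32  ,  0.1933]), 'tcp_rot': array([-1.799004e+02, -8.770000e-02,  9.208230e+01]), 'contact_force': array([-0.7521,  1.5974, -2.4456]), 'finger_gap': np.float64(0.1181), 'joint_pos': array([  3.7503,  27.6876,  33.8663, 104.877 , -18.8692,  53.2453,
        48.1484])}
```

View pics/v3.png

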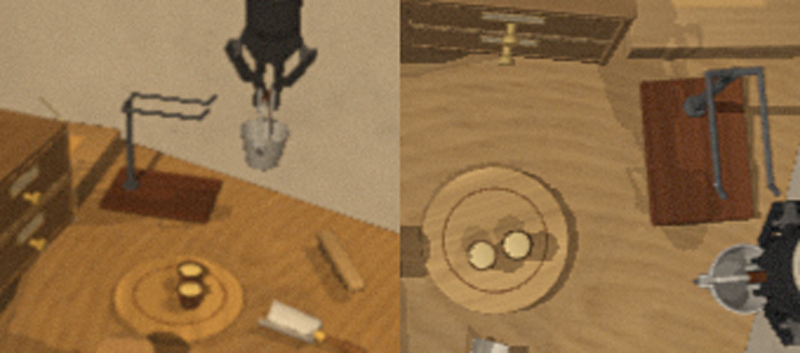

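View pics/wrist3.png

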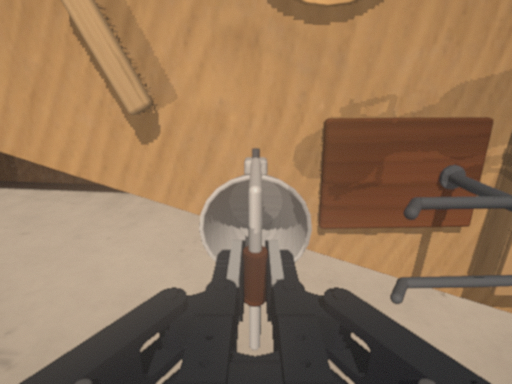

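Run:
```python
from h import *
c=load('wrist3')
print(onplane(c,[[425,204],[505,202],[410,283],[505,282]],.158).round(4))
print('tips',onplane(c,[[412,210],[398,294]],.176).round(4))
print('bar',onplane(c,[[256,158],[255,345],[257,278]],.1905).round(4))
P=cloud(c); 
for v,u in((203,460),(282,460),(230,254),(180,257),(330,255),(278,257)): print((v,u),P[v-2:v+3,u-2:u+3].reshape(-1,3)[np.nanargmax(P[v-2:v+3,u-2:u+3,2])].round(4))
```

```text
[[ 0.5922 -0.2904  0.158 ]
 [ 0.6375 -0.2876  0.158 ]
 [ 0.5945 -0.3417  0.158 ]
 [ 0.6541 -0.3395  0.158 ]]
tips [[ 0.5752 -0.2874  0.176 ]
 [ 0.5779 -0.3366  0.176 ]]
bar [[ 0.4976 -0.2614  0.1905]
 [ 0.5008 -0.3599  0.1905]
 [ 0.5003 -0.319   0.1905]]
(203, 460) [ 0.6097 -0.2876  0.1607]
(282, 460) [ 0.6232 -0.3399  0.1605]
(230, 254) [ 0.497  -0.2917  0.1934]
(180, 257) [ 0.498  -0.2727  0.1871]
(330, 255) [ 0.5004 -0.3481  0.1933]
(278, 257) [ 0.4992 -0.3151  0.1963]
```

apply_moves([
  [0,0,0,0,0.01,0,0],
  [0,0,0,0,0.03,0,0],
  [0,0,0,0,0.05,0,0],
  [0,0,0,0,0.07,0,0],
  [0,0,0,0,0.09,0,0],
  [0,0,0,0,0.105,0,0],
  [0,0,0,0,0.118,0,0],
  [0,0,0,0,0.126,0,0],
  [0,0,0,0,0.126,0,0],
  [0,0,0,0,0.126,0,0],
  [0,0,0,0,0.126,0.008,0],
  [0,0,0,0,0.126,0.016,0],
  [0,0,0,0,0.126,0.021,0],
  [0,0,0,0,0.126,0.021,0],
])

```text
time_s: 6.53
eef_pos: [0.6238, -0.3157, 0.1713]
tcp_rot: [-179.8, -0.1, 92.1]
contact_force: [0.3, 0.4, -1.8]
finger_gap: 0.123
```

Run:
```python
from h import *
st(); c=cap('top','top4');cap('side','side4');cap('wrist','wrist4')
a=cv2.imread('pics/side4.png')[90:240,170:340];w=cv2.imread('pics/wrist4.png')
cv2.imwrite('pics/v4.png',np.hstack([cv2.resize(a,(400,353),interpolation=cv2.INTER_CUBIC),cv2.resize(w,(400,353))]))
```

```text
{'time_s': np.float64(6.5333), 'eef_pos': array([ 0.6238, -0.3157,  0.1713]), 'tcp_rot': array([-1.798299e+02, -9.480000e-02,  9.207410e+01]), 'contact_force': array([ 0.2979,  0.4145, -1.8149]), 'finger_gap': np.float64(0.1228), 'joint_pos': array([  3.3685,  38.9665,  31.4016,  89.3954, -22.6483,  58.2829,
        43.2728])}
```

View pics/v4.png

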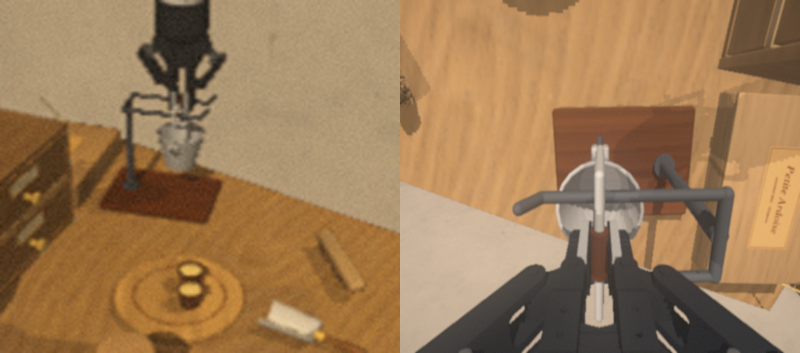

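apply_moves([
  [0,0,0,0,0,0.002,0],
  [0,0,0,0,0,0.0035,0],
  [0,0,0,0,0,0.0045,0],
  [0,0,0,0,0,0.0045,0],
  [0,0,0,0,0,0.0045,0],
])

```text
time_s: 7.1
eef_pos: [0.6252, -0.3162, 0.1688]
tcp_rot: [180.0, -0.0, 92.1]
contact_force: [-0.1, 0.7, -1.4]
finger_gap: 0.116
```

apply_moves([
  [0,0,0,0,0,0.0015,0],
  [0,0,0,0,0,0.002,0],
  [0,0,0,0,0,0.002,0],
  [0,0,0,0,0,0.002,0],
])

```text
time_s: 7.43
eef_pos: [0.6252, -0.3162, 0.1669]
tcp_rot: [180.0, 0.0, 92.1]
contact_force: [-0.1, -0.2, -1.1]
finger_gap: 0.121
```

apply_moves([
  [0,0,0,0,0,0.001,0],
  [0,0,0,0,0,0.001,0],
  [0,0,0,0,0,0.001,0.15],
  [0,0,0,0,0,0.001,0.25],
  [0,0,0,0,0,0.001,0.35],
  [0,0,0,0,0,0.001,0.45],
  [0,0,0,0,0,0.001,0.45],
  [0,0,0,0,0,0.001,0.45],
])

```text
time_s: 8.1
eef_pos: [0.6252, -0.3162, 0.1657]
tcp_rot: [-180.0, 0.0, 92.1]
contact_force: [-0.2, -0.5, -0.6]
finger_gap: 0.455
```

Run:
```python
from h import *
st(); c=cap('top','top5');cap('side','side5');cap('wrist','wrist5')
a=cv2.imread('pics/side5.png')[90:240,170:340];w=cv2.imread('pics/wrist5.png')
cv2.imwrite('pics/v5.png',np.hstack([cv2.resize(a,(400,353),interpolation=cv2.INTER_CUBIC),cv2.resize(w,(400,353))]))
```

```text
{'time_s': np.float64(8.1), 'eef_pos': array([ 0.6252, -0.3162,  0.1657]), 'tcp_rot': array([-1.799962e+02,  5.000000e-04,  9.210980e+01]), 'contact_force': array([-0.1509, -0.4961, -0.6138]), 'finger_gap': np.float64(0.455), 'joint_pos': array([  3.476 ,  39.3554,  31.2246,  89.5093, -22.9061,  57.6159,
        43.4529])}
```

View pics/v5.png

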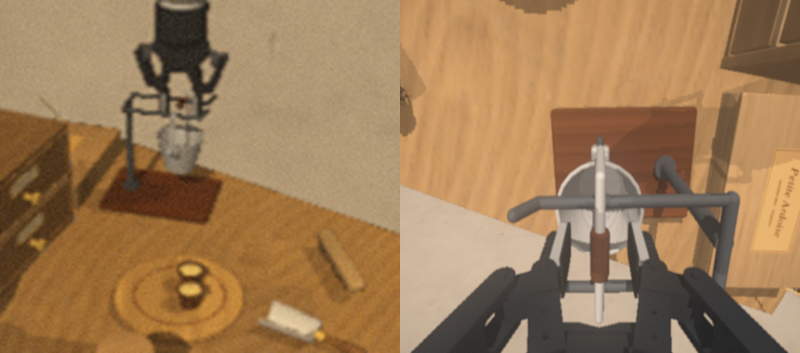

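apply_moves([
  [0,0,0,0,0,-0.005,0.45],
  [0,0,0,0,0,-0.015,0.45],
  [0,0,0,0,0,-0.035,0.45],
  [0,0,0,0,0,-0.065,0.45],
  [0,0,0,0,0,-0.1,0.6],
  [0,0,0,0,0,-0.12,0.7],
  [0,0,0,0,0,-0.12,0.7],
])

```text
time_s: 8.83
eef_pos: [0.6271, -0.3181, 0.2931]
tcp_rot: [179.4, 0.3, 92.1]
contact_force: [0.4, -0.6, 0.8]
finger_gap: 0.699
```

Run:
```python
from h import *
st(); c=cap('top','top6');cap('wrist','wrist6')
P=cloud(c);Z=P[...,2];X=P[...,0];Y=P[...,1];im=c['image'];hsv=cv2.cvtColor(im,cv2.COLOR_RGB2HSV)
def circ(q):
    for _ in range(8):
        A=np.c_[2*q,np.ones(len(q))];s=np.linalg.lstsq(A,(q**2).sum(1),rcond=None)[0];rr=np.sqrt(s[2]+s[0]**2+s[1]**2)
        e=abs(np.hypot(*(q-s[:2]).T)-rr);q=q[e<max(.0015,np.median(e)*2.5)]
    return s[:2].round(4),rr.round(4),len(q)
# ring: radial search of darkest gray in top3/top6 (+wrist1)
for n in('top3','top6','wrist1'):
    d=load(n); g=cv2.cvtColor(d['image'],cv2.COLOR_RGB2GRAY).astype(float)
    from scipy.ndimage import map_coordinates, gaussian_filter
    Rm=d['W'][:3,:3];o=d['W'][:3,3];K=d['mtx']
    def proj(p):
        q=(p-o)@Rm; s=q[:,:2]/q[:,2:]; s=s*(1+float(d['k1'])*(s**2).sum(1,keepdims=True)); return s*[K[0,0],K[1,1]]+[K[0,2],K[1,2]]
    cx=np.array([.5515,-.0745])
    pts=[];edge=[]
    for t in np.radians(np.arange(0,360,3)):
        for lo,hi,out in((.048,.072,pts),):
            r=np.arange(lo,hi,.0005); p=np.c_[cx[0]+r*np.cos(t),cx[1]+r*np.sin(t),np.full(len(r),.012)]
            uv=proj(p); v=map_coordinates(g,[uv[:,1],uv[:,0]],order=1)
            b=np.median(v); i=v.argmin()
            if b-v[i]>8 and 2<i<len(r)-3: out.append(p[i,:2])
    print(n,'ring',circ(np.array(pts)),len(pts))
    # cream cups
    Pd=cloud(d);h2=cv2.cvtColor(d['image'],cv2.COLOR_RGB2HSV)
# cover
for d in (c,load('top0')):
    P=cloud(d);Z=P[...,2];X=P[...,0];Y=P[...,1];h=cv2.cvtColor(d['image'],cv2.COLOR_RGB2HSV)
    reg=(abs(X-.56)<.1)&(abs(Y-.27)<.1)
    m=(Z>.08)&reg&(h[...,1]>90)&(np.hypot(X-.575,Y-.285)<.06)
    v,u=np.nonzero(m); print('knob px',u.mean(),v.mean(),len(u),P[m].min(0).round(3),P[m].max(0).round(3), np.median(P[m],0).round(4))
    for zc in(.102,.095): print(onplane(d,[[u.mean(),v.mean()]],zc).round(4))
    # dome sphere/slices
    for a,b in((.01,.02),(.02,.03),(.03,.04),(.04,.05),(.05,.06)):
        q=P[(Z>a)&(Z<b)&(np.hypot(X-.56,Y-.27)<.09)]
        if len(q)>15: print(a,circ(q[:,:2]),len(q))
```

```text
{'time_s': np.float64(8.8333), 'eef_pos': array([ 0.6271, -0.3181,  0.2931]), 'tcp_rot': array([179.4465,   0.271 ,  92.0966]), 'contact_force': array([ 0.4378, -0.6208,  0.8458]), 'finger_gap': np.float64(0.6992), 'joint_pos': array([  1.74  ,  32.5148,  34.3915,  83.3441, -19.0207,  69.3539,
        40.5668])}
top3 ring (array([ 0.5518, -0.0751]), np.float64(0.0598), 116) 119
top6 ring (array([ 0.5518, -0.0751]), np.float64(0.0598), 117) 119
wrist1 ring (array([ 0.5536, -0.0745]), np.float64(0.0596), 75) 105
knob px 129.66990291262135 171.3398058252427 103 [0.565 0.277 0.086] [0.59  0.303 0.106] [0.5772 0.287  0.1013]
[[0.5766 0.2876 0.102 ]]
[[0.5774 0.29   0.095 ]]
0.01 (array([0.5777, 0.2908]), np.float64(0.0599), 70) 73
0.02 (array([0.5778, 0.291 ]), np.float64(0.0589), 71) 73
0.03 (array([0.5776, 0.2912]), np.float64(0.0574), 102) 118
0.04 (array([0.5778, 0.2917]), np.float64(0.0544), 160) 191
0.05 (array([0.5774, 0.2903]), np.float64(0.0474), 341) 385
knob px 129.85981308411215 171.3551401869159 107 [0.565 0.278 0.082] [0.59  0.302 0.106] [0.5773 0.2872 0.1017]
[[0.5766 0.2871 0.102 ]]
[[0.5774 0.2895 0.095 ]]
0.01 (array([0.5777, 0.2914]), np.float64(0.0603), 67) 70
0.02 (array([0.5778, 0.2912]), np.float64(0.059), 71) 72
0.03 (array([0.578 , 0.2911]), np.float64(0.0576), 93) 110
0.04 (array([0.5778, 0.2917]), np.float64(0.0543), 178) 204
0.05 (array([0.5775, 0.2904]), np.float64(0.0473), 339) 389
```

View pics/top6.png

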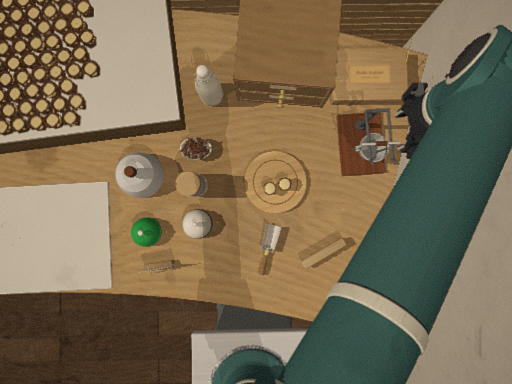

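View pics/wrist6.png

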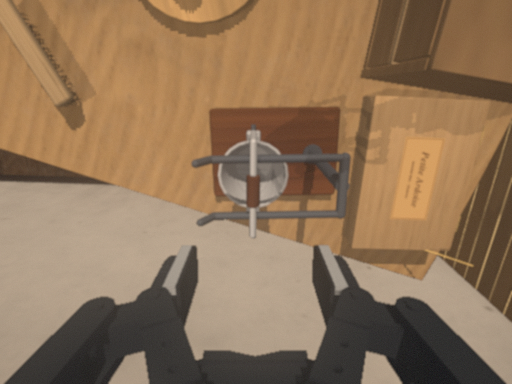

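Run:
```python
from h import *
c=load('top6');P=cloud(c);print('chest top z',np.nanmedian(P[20:70,250:320,2]),'front min x',np.nanmin(P[75:104,240:335,0]),'bottle',P[70,205],'lunch',np.nanmedian(P[60:95,340:400,2]))
c=load('wrist6')
print('bar/prongs',onplane(c,[[253,184]],.1645),onplane(c,[[255,135],[253,236]],.1645))
st();plan((.58,-.1,.28,92),(.577,.15,.28,92),(.577,.291,.25,92),(.577,.291,.18,92))
```

```text
chest top z 0.1650390769098684 front min x 0.7479519269236763 bottle [0.79660781 0.08773662 0.18286646] lunch 0.04216473245068342
bar/prongs [[ 0.62526904 -0.30857474  0.1645    ]] [[ 0.62548726 -0.26738376  0.1645    ]
 [ 0.62691549 -0.35748095  0.1645    ]]
{'time_s': np.float64(8.9333), 'eef_pos': array([ 0.6255, -0.3165,  0.2877]), 'tcp_rot': array([1.79837e+02, 5.35000e-02, 9.21007e+01]), 'contact_force': array([-0.2928,  0.7898,  0.1238]), 'finger_gap': np.float64(0.7056), 'joint_pos': array([  1.7559,  32.7539,  34.2616,  83.6722, -19.0583,  69.248 ,
        40.5894])}
(0.58, -0.1, 0.28, 92) turn [0.2, 0.1, 0.1] shift [0.2181, -0.0375, 0.0074]
(0.577, 0.15, 0.28, 92) turn [0.2, 0.1, 0.1] shift [0.468, -0.0314, 0.0072]
(0.577, 0.291, 0.25, 92) turn [0.2, 0.1, 0.1] shift [0.6089, -0.0263, 0.0371]
(0.577, 0.291, 0.18, 92) turn [0.2, 0.1, 0.1] shift [0.609, -0.0265, 0.1071]
```

apply_moves([
  [0,0,0,0.015,-0.003,0,0.7],
  [0,0,0,0.045,-0.008,0,0.7],
  [0,0,0,0.08,-0.014,0,0.7],
  [0,0,0,0.115,-0.02,0.003,0.7],
  [0,0,0,0.15,-0.026,0.005,0.7],
  [0,0,0,0.185,-0.032,0.007,0.7],
  [0,0,0,0.22,-0.037,0.007,0.7],
  [0,0,0,0.255,-0.037,0.007,0.7],
  [0,0,0,0.29,-0.036,0.007,0.7],
  [0,0,0,0.325,-0.035,0.007,0.7],
  [0,0,0,0.36,-0.034,0.007,0.7],
  [0,0,0,0.395,-0.033,0.007,0.7],
  [0,0,0,0.43,-0.032,0.007,0.7],
  [0,0,0,0.465,-0.031,0.007,0.7],
  [0,0,0,0.5,-0.03,0.01,0.7],
  [0,0,0,0.535,-0.029,0.02,0.7],
  [0,0,0,0.57,-0.028,0.03,0.7],
  [0,0,0,0.595,-0.027,0.037,0.7],
  [0,0,0,0.609,-0.0265,0.037,0.7],
  [0,0,0,0.609,-0.0265,0.037,0.7],
])

```text
time_s: 10.6
eef_pos: [0.5745, 0.2953, 0.2471]
tcp_rot: [-179.8, 0.0, 92.4]
contact_force: [-0.5, 0.0, 0.1]
finger_gap: 0.698
```

apply_moves([
  [0,0,0,0,0,0,0.7],
  [0,0,0,0,0,0,0.7],
])

```text
time_s: 10.77
eef_pos: [0.577, 0.2888, 0.2492]
tcp_rot: [180.0, 0.1, 91.9]
contact_force: [0.7, -1.4, -0.2]
finger_gap: 0.703
```

Run:
```python
from h import *
c=cap('wrist','wrist7');st()
plan((.5775,.291,.12,92),(.5775,.291,.0935,92))
P=cloud(c);Z=P[...,2];h=cv2.cvtColor(c['image'],cv2.COLOR_RGB2HSV)
m=(Z>.085)&(Z<.115)&(np.hypot(P[...,0]-.577,P[...,1]-.29)<.05)&(h[...,1]>90);v,u=np.nonzero(m);print(len(u),u.mean(),v.mean(),onplane(c,[[u.mean(),v.mean()]],.1),P[m].min(0),P[m].max(0))
```

```text
{'time_s': np.float64(10.8167), 'eef_pos': array([0.5771, 0.2886, 0.2494]), 'tcp_rot': array([1.799527e+02, 4.670000e-02, 9.190740e+01]), 'contact_force': array([-0.398 , -1.2471,  0.0815]), 'finger_gap': np.float64(0.6991), 'joint_pos': array([-48.5186,  27.703 ,  26.1774,  94.1954, -13.4606,  61.2264,
       -16.5245])}
(0.5775, 0.291, 0.12, 92) turn [0.0, 0.0, -0.1] shift [0.0024, 0.0003, 0.1294]
(0.5775, 0.291, 0.0935, 92) turn [0.0, 0.0, -0.1] shift [0.0025, 0.0003, 0.1559]
622 257.5016077170418 179.89549839228295 [[0.57942408 0.29458099 0.1       ]] [0.56771943 0.28049701 0.08589944] [0.59134111 0.30594088 0.10249501]
```

View pics/wrist7.png

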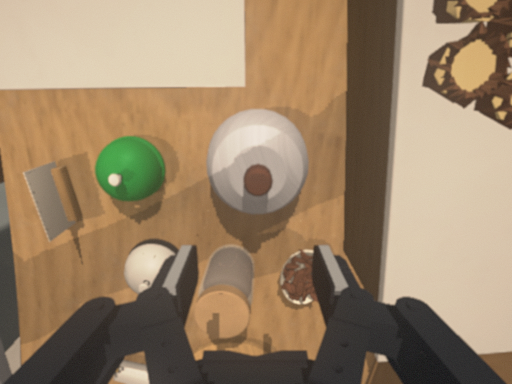

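Run:
```python
from h import *
c=load('wrist7');P=cloud(c);print(P[150,345:420:8].round(3))
```

```text
[[ 0.689  0.307 -0.003]
 [ 0.687  0.313  0.032]
 [ 0.686  0.318  0.059]
 [ 0.686  0.322  0.08 ]
 [ 0.686  0.326  0.098]
 [ 0.685  0.329  0.118]
 [ 0.669  0.338  0.167]
 [ 0.674  0.338  0.168]
 [ 0.679  0.339  0.168]
 [ 0.685  0.339  0.167]]
```

apply_moves([
  [0,0,0,0.003,0.001,0.02,0.6],
  [0,0,0,0.003,0.001,0.05,0.6],
  [0,0,0,0.003,0.001,0.08,0.6],
  [0,0,0,0.003,0.001,0.105,0.6],
  [0,0,0,0.003,0.001,0.125,0.6],
  [0,0,0,0.003,0.001,0.14,0.6],
  [0,0,0,0.003,0.001,0.15,0.6],
  [0,0,0,0.003,0.001,0.1555,0.6],
  [0,0,0,0.003,0.001,0.1555,0.6],
  [0,0,0,0.003,0.001,0.1555,0.6],
])

```text
time_s: 11.65
eef_pos: [0.5779, 0.294, 0.0942]
tcp_rot: [179.9, -0.0, 92.1]
contact_force: [-0.6, -0.2, 0.1]
finger_gap: 0.602
```

Run:
```python
from h import *
c=cap('wrist','wrist8');st()
```

```text
{'time_s': np.float64(11.7), 'eef_pos': array([0.5781, 0.2944, 0.0946]), 'tcp_rot': array([ 1.798934e+02, -4.920000e-02,  9.207990e+01]), 'contact_force': array([-0.5467, -0.548 ,  0.8207]), 'finger_gap': np.float64(0.5998), 'joint_pos': array([-45.6701,  38.5118,  21.9747,  99.234 , -18.9568,  45.8168,
       -12.6325])}
```

View pics/wrist8.png

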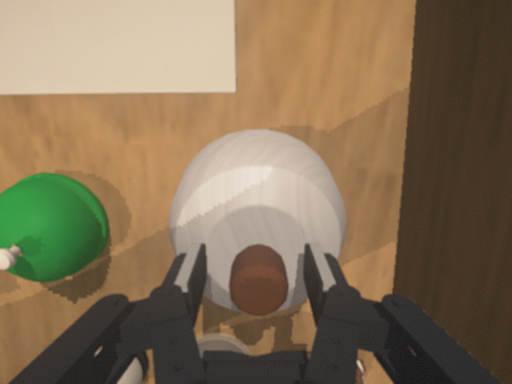

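apply_moves([
  [0,0,0,-0.003,0,0.001,0.6],
  [0,0,0,-0.003,0,0.001,0.6],
  [0,0,0,-0.003,0,0.001,0.4],
  [0,0,0,-0.003,0,0.001,0],
  [0,0,0,-0.003,0,0.001,0],
  [0,0,0,-0.003,0,0.001,0],
  [0,0,0,-0.003,0,0.001,0],
  [0,0,0,-0.003,0,0.001,0],
  [0,0,0,-0.003,0,0.001,0],
  [0,0,0,-0.003,0,0.001,0],
], grip_force=70)

```text
time_s: 12.53
eef_pos: [0.578, 0.2916, 0.093]
tcp_rot: [179.9, -0.0, 92.1]
contact_force: [1.6, -0.4, 5.7]
finger_gap: 0.3
```

apply_moves([
  [0,0,0,0,0,-0.005,0],
  [0,0,0,0,0,-0.015,0],
  [0,0,0,0,0,-0.035,0],
  [0,0,0,0,0,-0.06,0],
  [0,0,0,0,0,-0.09,0],
  [0,0,0,0,0,-0.12,0],
  [0,0,0,0,0,-0.145,0],
  [0,0,0,0,0,-0.16,0],
  [0,0,0,0,0,-0.17,0],
  [0,0,0,0,0,-0.17,0],
  [0,0,0,0,0,-0.17,0],
])

```text
time_s: 13.45
eef_pos: [0.5766, 0.2914, 0.2618]
tcp_rot: [-179.9, 0.0, 92.1]
contact_force: [-0.9, -0.3, -2.9]
finger_gap: 0.3
```

Run:
```python
from h import *
c=cap('wrist','wrist9');cap('side','side9');st()
a=cv2.imread('pics/side9.png');w=cv2.imread('pics/wrist9.png')
cv2.imwrite('pics/v9.png',np.hstack([cv2.resize(a,(400,300)),cv2.resize(w,(400,300))]))
plan((.575,.12,.266,92),(.552,-.075,.266,92),(.552,-.075,.2,92))
```

```text
{'time_s': np.float64(13.55), 'eef_pos': array([0.5762, 0.2912, 0.2605]), 'tcp_rot': array([-1.798343e+02,  8.680000e-02,  9.212150e+01]), 'contact_force': array([-0.683 , -0.4069, -2.8383]), 'finger_gap': np.float64(0.302), 'joint_pos': array([-48.8359,  27.2278,  26.3649,  93.3785, -13.2012,  62.6915,
       -16.7494])}
(0.575, 0.12, 0.266, 92) turn [-0.2, 0.1, 0.1] shift [-0.171, -0.0075, -0.0052]
(0.552, -0.075, 0.266, 92) turn [-0.2, 0.1, 0.1] shift [-0.3651, -0.0377, -0.0048]
(0.552, -0.075, 0.2, 92) turn [-0.2, 0.1, 0.1] shift [-0.365, -0.0376, 0.0612]
```

View pics/v9.png

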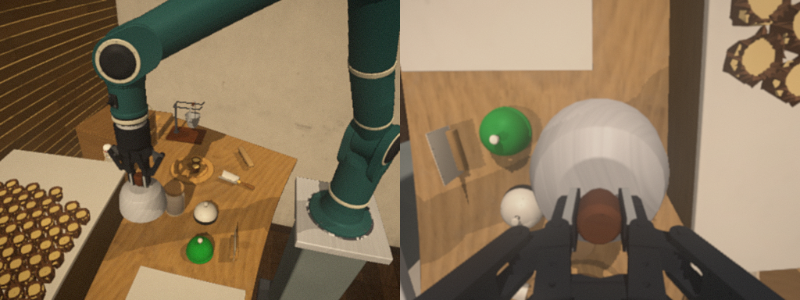

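apply_moves([
  [0,0,0,-0.008,0,-0.003,0],
  [0,0,0,-0.024,-0.001,-0.003,0],
  [0,0,0,-0.045,-0.002,-0.003,0],
  [0,0,0,-0.068,-0.003,-0.003,0],
  [0,0,0,-0.091,-0.004,-0.003,0],
  [0,0,0,-0.114,-0.005,-0.003,0],
  [0,0,0,-0.137,-0.006,-0.003,0],
  [0,0,0,-0.16,-0.008,-0.003,0],
  [0,0,0,-0.183,-0.011,-0.003,0],
  [0,0,0,-0.206,-0.014,-0.003,0],
  [0,0,0,-0.229,-0.018,-0.003,0],
  [0,0,0,-0.252,-0.022,-0.003,0],
  [0,0,0,-0.275,-0.026,-0.003,0],
  [0,0,0,-0.298,-0.03,-0.003,0],
  [0,0,0,-0.321,-0.033,-0.003,0],
  [0,0,0,-0.34,-0.036,-0.003,0],
  [0,0,0,-0.355,-0.0377,-0.003,0],
  [0,0,0,-0.364,-0.0377,-0.003,0],
  [0,0,0,-0.365,-0.0377,-0.003,0],
  [0,0,0,-0.365,-0.0377,-0.003,0],
])

```text
time_s: 15.22
eef_pos: [0.5527, -0.0754, 0.2651]
tcp_rot: [-180.0, -0.0, 92.0]
contact_force: [-0.7, 0.2, -3.1]
finger_gap: 0.302
```

apply_moves([
  [0,0,0,0,0,0.02,0],
  [0,0,0,0,0,0.045,0],
  [0,0,0,0,0,0.06,0],
  [0,0,0,0,0,0.06,0],
  [0,0,0,0,0,0.06,0],
  [0,0,0,0,0,0.06,0],
  [0,0,0,0,0,0.06,0],
])

```text
time_s: 15.8
eef_pos: [0.554, -0.0744, 0.2066]
tcp_rot: [179.9, -0.0, 92.1]
contact_force: [0.7, -0.6, -1.2]
finger_gap: 0.299
```

```bash
cat > m.py <<'E'
from h import *
import sys
t=sys.argv[1]
w=cap('wrist','wrist'+t);s=cap('side','side'+t);c=cap('top','top'+t);st()
cv2.imwrite('pics/v%s.png'%t,np.hstack([cv2.resize(s['image'][:,:,::-1][130:280,150:350],(400,300),interpolation=cv2.INTER_CUBIC),cv2.resize(w['image'][:,:,::-1],(400,300))]))
tc=np.array(arm.state()['eef_pos']); rim=tc[2]-.093
# dome slices from depth of each view, relative to rim height
from scipy.optimize import least_squares
for n,d in(('w',w),('s',s),('t',c)):
    P=cloud(d);Q=P.reshape(-1,3);h=cv2.cvtColor(d['image'],cv2.COLOR_RGB2HSV).reshape(-1,3)
    for a,b in((.003,.012),(.012,.022),(.022,.032),(.032,.042),(.042,.052)):
        k=(Q[:,2]>rim+a)&(Q[:,2]<rim+b)&(np.hypot(Q[:,0]-tc[0],Q[:,1]-tc[1])<.085)&(h[:,1]<90)
        q=Q[k][:,:2]
        if len(q)<30: continue
        for _ in range(6):
            A=np.c_[2*q,np.ones(len(q))];x=np.linalg.lstsq(A,(q**2).sum(1),rcond=None)[0];r=np.sqrt(x[2]+x[0]**2+x[1]**2)
            e=abs(np.hypot(*(q-x[:2]).T)-r);q=q[e<max(.0015,2.5*np.median(e))]
        print(n,a,x[:2].round(4),r.round(4),len(q))
E
python3 m.py 10
```

```text
{'time_s': np.float64(15.95), 'eef_pos': array([ 0.5536, -0.0746,  0.2062]), 'tcp_rot': array([ 1.798963e+02, -1.130000e-02,  9.212060e+01]), 'contact_force': array([ 0.7069,  0.5675, -3.1487]), 'finger_gap': np.float64(0.3019), 'joint_pos': array([-21.2078,  22.8338,  32.0512, 109.087 , -15.1554,  52.1576,
        20.3135])}
w 0.003 [ 0.5541 -0.075 ] 0.0607 384
w 0.012 [ 0.5541 -0.0751] 0.0597 485
w 0.022 [ 0.5541 -0.0752] 0.0588 545
w 0.032 [ 0.5541 -0.0747] 0.0562 1627
w 0.042 [ 0.5541 -0.0745] 0.0523 2240
s 0.003 [ 0.5557 -0.0746] 0.0603 100
s 0.012 [ 0.5559 -0.0756] 0.0599 121
s 0.022 [ 0.5557 -0.0755] 0.0587 107
s 0.032 [ 0.5553 -0.0743] 0.0562 146
s 0.042 [ 0.5554 -0.074 ] 0.0522 129
```

View pics/v10.png

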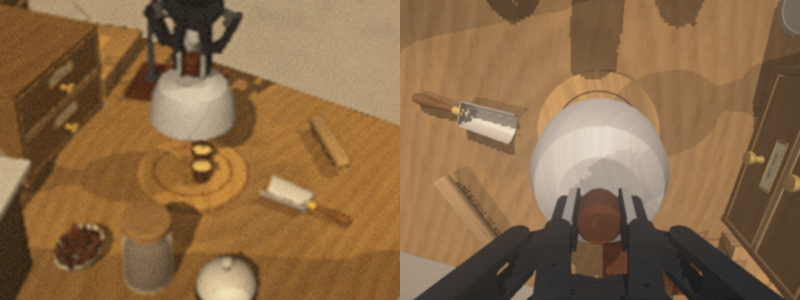

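View pics/top10.png

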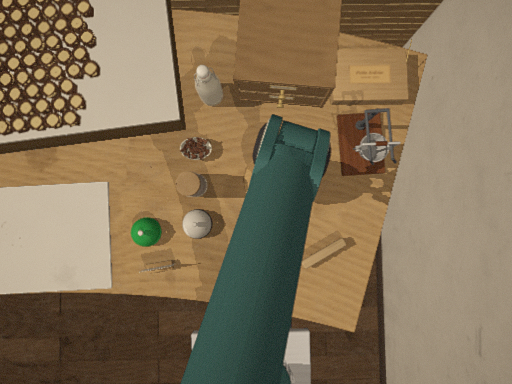

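apply_moves([
  [0,0,0,0,-0.001,0.01,0],
  [0,0,0,0,-0.001,0.025,0],
  [0,0,0,0,-0.001,0.04,0],
  [0,0,0,0,-0.001,0.052,0],
  [0,0,0,0,-0.001,0.061,0],
  [0,0,0,0,-0.001,0.068,0],
  [0,0,0,0,-0.001,0.074,0],
  [0,0,0,0,-0.001,0.079,0],
  [0,0,0,0,-0.001,0.083,0],
  [0,0,0,0,-0.001,0.0855,0],
  [0,0,0,0,-0.001,0.0855,0],
  [0,0,0,0,-0.001,0.0855,0],
  [0,0,0,0,-0.001,0.0855,0],
  [0,0,0,0,-0.001,0.0855,0],
  [0,0,0,0,-0.001,0.0855,0],
])

```text
time_s: 17.2
eef_pos: [0.5522, -0.0747, 0.1201]
tcp_rot: [180.0, -0.0, 92.1]
contact_force: [0.0, 0.2, -3.0]
finger_gap: 0.303
```

```bash
python3 m.py 11
python3 - <<'E'
from h import *
for n in('side0','side3','side11'):
    d=load(n); P=cloud(d);Z=P[...,2]
    g=(abs(Z-.012)<.005)&(np.hypot(P[...,0]-.553,P[...,1]+.075)<.1)&(np.hypot(P[...,0]-.553,P[...,1]+.075)>.07)
    print(n,g.sum(),np.nanmedian(Z[g]))
# ring centre from side3
from scipy.ndimage import map_coordinates
d=load('side3');g=cv2.cvtColor(d['image'],cv2.COLOR_RGB2GRAY).astype(float)
Rm=d['W'][:3,:3];o=d['W'][:3,3]
pts=[]
for t in np.radians(np.arange(0,360,3)):
    r=np.arange(.05,.07,.0005);p=np.c_[.553+r*np.cos(t),-.075+r*np.sin(t),0*r+.012]
    uv=cv2.projectPoints(p,Rm.T,-Rm.T@o,d['mtx'],np.array([float(d['k1']),0,0,0]))[0][:,0]
    v=map_coordinates(g,[uv[:,1],uv[:,0]],order=1);i=v.argmin()
    if np.median(v)-v[i]>8 and 2<i<len(r)-3: pts.append(p[i,:2])
q=np.array(pts)
for _ in range(8):
    x=np.linalg.lstsq(np.c_[2*q,np.ones(len(q))],(q**2).sum(1),rcond=None)[0];R_=np.sqrt(x[2]+x[0]**2+x[1]**2);e=abs(np.hypot(*(q-x[:2]).T)-R_);q=q[e<max(.0015,2.5*np.median(e))]
print('side ring',x[:2],R_,len(q))
E
```

```text
{'time_s': np.float64(17.35), 'eef_pos': array([ 0.5521, -0.0747,  0.1199]), 'tcp_rot': array([ 1.799846e+02, -3.000000e-03,  9.211280e+01]), 'contact_force': array([-0.1085,  0.1318, -2.1854]), 'finger_gap': np.float64(0.3009), 'joint_pos': array([-17.9254,  29.972 ,  28.4078, 112.204 , -20.5048,  42.7474,
        24.6457])}
w 0.003 [ 0.5522 -0.0754] 0.0608 388
w 0.012 [ 0.5521 -0.0755] 0.0599 479
w 0.022 [ 0.5521 -0.0753] 0.0586 545
w 0.032 [ 0.5522 -0.0747] 0.056 1634
w 0.042 [ 0.5521 -0.0747] 0.0521 2244
s 0.003 [ 0.5536 -0.0745] 0.06 87
s 0.012 [ 0.5537 -0.0754] 0.0596 86
s 0.022 [ 0.5537 -0.0744] 0.0577 98
s 0.032 [ 0.5534 -0.0741] 0.0559 117
s 0.042 [ 0.5542 -0.0752] 0.0523 131
side0 426 0.011011036115506134
side3 509 0.01113533846466963
side11 395 0.011218123739262897
side ring [ 0.55450634 -0.07636974] 0.06001717872040701 81
```

View pics/v11.png

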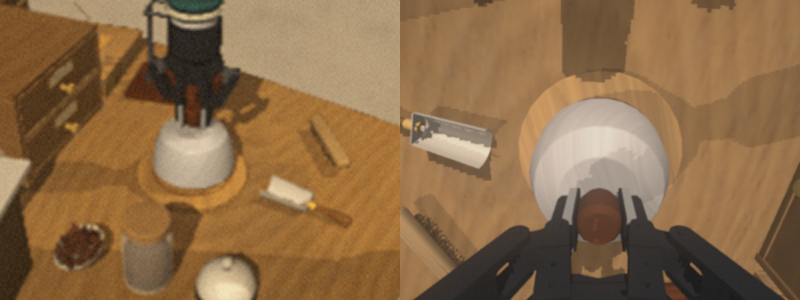

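apply_moves([
  [0,0,0,0,0,0,0],
  [0,0,0,0,0,0,0],
  [0,0,0,0,0,0,0],
  [0,0,0,0,0,0,0],
])

```text
time_s: 17.68
eef_pos: [0.552, -0.0747, 0.1198]
tcp_rot: [180.0, -0.0, 92.1]
contact_force: [0.7, 0.6, -3.6]
finger_gap: 0.305
```

Run:
```python
from h import *
c=load('top11');P=cloud(c);Z=P[...,2];h=cv2.cvtColor(c['image'],cv2.COLOR_RGB2HSV)
reg=(np.hypot(P[...,0]-.625,P[...,1]+.315)<.05)&(Z>.16)&(Z<.18)&(h[...,1]>110)
v,u=np.nonzero(reg);print('sleeve',reg.sum(),onplane(c,[[u.mean(),v.mean()]],.1645),np.median(Z[reg]))
a=load('top0')
for n,x0,x1,y0,y1 in(('jar',165,215,165,205),('bell',175,220,200,245),('bowl',170,220,130,165),('scoop',250,290,218,280),('brush',300,350,232,270)):
    print(n,np.abs(c['image'][y0:y1,x0:x1].astype(int)-a['image'][y0:y1,x0:x1]).mean())
cv2.imwrite('pics/t11.png',cv2.resize(c['image'][:,:,::-1],(768,576)))
st()
```

```text
sleeve 52 [[ 0.62366067 -0.31795559  0.1645    ]] 0.1687926250548919
jar 14.957666666666666
bell 12.157037037037037
bowl 8.600190476190477
scoop 60.90887096774193
brush 10.631228070175439
{'time_s': np.float64(17.6833), 'eef_pos': array([ 0.552 , -0.0747,  0.1198]), 'tcp_rot': array([ 1.799986e+02, -7.000000e-04,  9.211270e+01]), 'contact_force': array([ 0.6904,  0.5549, -3.6049]), 'finger_gap': np.float64(0.305), 'joint_pos': array([-17.92  ,  29.985 ,  28.4033, 112.2059, -20.5037,  42.7461,
        24.6466])}
```

View pics/t11.png

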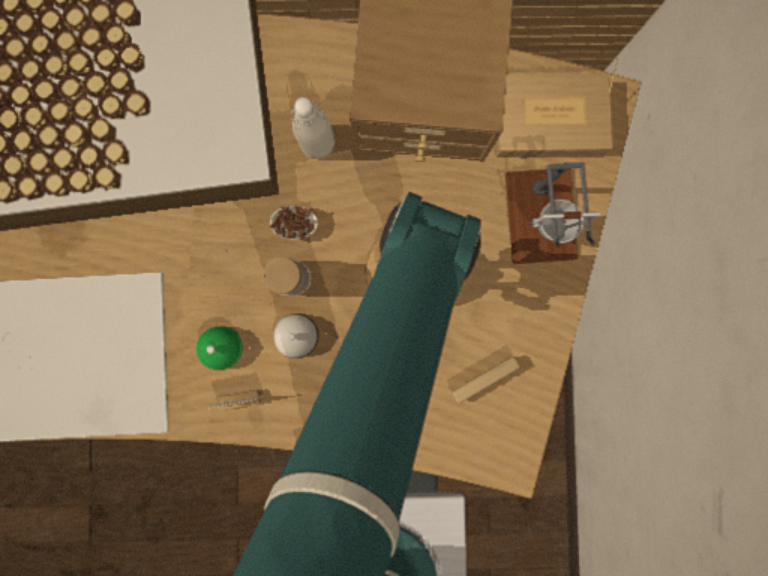

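The pail hangs on both prongs within 3 mm of its seat. The cover sits level and centred, and everything else is in place (the scoop is hidden by the arm in the top view, but visible and unmoved in the side view). I'm handing in the job.

```bash
python3 -c "
from plant import arm
print(arm.finish_job())"
```

```text
the job is handed in; nothing more can be done
None
```

The pail hangs by its handle on both prongs, let go. The cover is held level over the board, not put down. I handed the job in at about 17.7 s; no verdict is reported.

- **Pail:** the last top view puts the middle of the bar at about (0.624, -0.318, 0.165). That is within 3 mm of hook_seat as I measured it. The wrist picture taken just after release shows the bar lying across both prongs.
- **Carry:** the cover's rim was about 0.17 m above the counter when it passed over the row, well above the jar's 0.11 m.
- **Cover:** the rim is about 15 mm above the board, worked out from the tool height and the grip on the knob. The fitted dome slices show it level.
- **Centring:** the cover's centre is within 2 mm of the ring's centre when both are measured in the same camera. The cameras disagreed by up to 3 mm on the ring's own position, which is inside the 10 mm limit.
- **Contact:** the tool force is only about the cover's weight, so nothing suggests it touches the board or cups.
- **Chocolate cups:** they were in place just before the cover came down, but could not be seen under it at the end.
- **Other things:** I compared the top view only by eye, and the jar, bell, bowl and brush look unmoved. My pixel comparison was inconclusive because the arm's shadows changed the picture. The scoop was hidden by the arm in that view and looked in place in the side view.

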